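# Seal the dry box corner by corner

## Robot

A 6-joint arm with a two-finger parallel gripper is mounted at the origin on a cart in front of the work surface, level with it; the furniture and walls round the work are solid. World frame = base frame: x ahead of the robot, y to its left, z up, the work surface at z = 0. Lengths are in m, angles in rad, forces in N, time in s.
With the tool pointing down it reaches from about 0.35 to 0.975 m from the base axis. Payload 4.9 kg.
Tool frame: the origin (TCP) lies midway between the tips of the shut fingers; the grasp point (between the pads) lies 19 mm behind it; z points along the fingers, y is the direction in which the jaws open and shut (so a half turn about z gives the same grasp; the last joint's range is limited). The gripper opens to 85 mm and grips with 20 to 120 N. Pads are 22 mm wide; open, the fingers measure 114 mm over their backs; the gripper's body (76 mm by 85 mm) begins 54 mm behind the grasp point. The pads swing forward as they close: fully open they stand 13 mm farther back than shut.
Start: joints at [-1.295, 0.053, 1.613, -0, 1.476, -0.119], TCP at [0.24, -0.577, 0.21] pointing down, gripper open.
Joint ranges: [-3.01, 3.01], [-1.01, 2.22], [0.06, 2.58], [-1.02, 4.17], [0.09, 2.62], [-3.14, 3.14]. Speed limits (rad/s): [2.57, 2.57, 3.14, 3.14, 3.14, 3.14].

## Interface

Orientations are given as a unit quaternion [w, x, y, z].
In Python, from plant import state, grab_frame, camera_params, job_done, boxes_of gives the robot as it stands.
- The arm moves only by the tool step_arm, never from a script. Its argument "steps" is a list of rows, each a list of 4 numbers: the shift along the tool's x, y, z in mm, then the turn about the tool's z in degrees. A call has 1 to 8 rows; each row shifts and turns the pose as measured when the row begins, along the tool's axes as they then stand; what a row does not reach is not made up. A row lasts 1/10 s, in which the tool goes at most 50 mm and 8.59 degrees, less where a joint would pass 70% of its speed; a pose out of reach is approached as far as the arm can. A call is refused whole if a number of a shift passes 50 or a number of a turn 8.59, either way. A call with a gripper value outside its range is refused whole. "claw" is the opening in per cent of the stroke, from 0 (shut) to 100 (fully open), set as the call begins (left out, the last holds). The fingers move at their own pace and stop on an object; the grip force is fixed at half the most. Time passes only in rows, so rows that do not move let the fingers close. It gives the time, the measured TCP pose, the force and the opening at its end, in the units of the state.
- state(): the state, without advancing time (a new reading comes with each control period).
- grab_frame(name): name is "scene" or "top" or "wrist"; returns (picture, depth): 420x560x3 uint8, red, green, blue; 420x560 float32, m along the optical axis (not along the pixel's ray), 0 where there is no reading.
- camera_params(name): a dict with "mtx" (3x3 intrinsics, pixels), "extrinsics" (4x4, takes a point from camera to world coordinates); the wrist camera has in their place "T_tool_cam" (4x4, takes a point from camera to tool coordinates, whose origin is the TCP and whose axes are the flange's). Camera axes: x right, y down, z forward; pixel columns grow to the right and rows downward; lengths in m; the calibration is good to about 2 mm. A picture is of the moment at which its call begins: read the wrist's pose just before it. camera_params takes no time and is no camera call.
- job_done(): hands the job in, once; it reports no verdict.
Trained networks look in the newest picture that a camera, given by its name, has taken for a name from the list of things; names that differ only in an ending like _2 or _b are one class to them, and where a whole thing is asked for, a point or a joint stands for the part that bears it (a point fixed in the world has none). Each returns a list of dicts, best first, with "p" (0 to 1); they miss things now and then, are a little off and sometimes report something else, mostly with a low value. They report only what shows in the picture. A call takes as long as a camera call. They do not tell look-alikes from the thing itself.
- boxes_of(camera, label): "box" ([left, top, width, height] in pixels, round what is visible of it).
The state is a dict: "time": time; "joint_pos": joint angles; "joint_vel": joint speeds; "joint_efforts": joint torques, N m; "tool_pos": TCP position; "tool_rot": TCP orientation; "contact_force": force on the tool from outside, world axes, zero at the start; "ft_torque": the same for the moment, N m; "gripper_width": opening from 0.0 (shut) to 1.0 (fully open).
Only numpy, scipy, OpenCV 4.12 (cv2) and the standard library are available. Lean on these libraries where they do the work, as an engineer would, in place of code of your own. Each camera call takes 0.05 s, during which the arm holds its last target. There are 200 camera calls.

## Task

The lid of the dry box with the orange gasket is laid on but still stands proud. Press it down on its four corner pads, one corner after another, each fully home, until the lid sits flat and sealed all round; do not press on the dry box with the blue gasket, which is sealed already.

Things in the scene. Friction and masses are not known exactly. Their poses are not given: they have to be found in the camera images.
- dry_lid: Loose rigid lid with ORANGE gasket, white frame and clear window, 166 x 136 x 8 mm, 0.25 kg; a round grey thumb pad (28 mm, orange spot) at each corner. Origin: middle of the plate's underside; x along the long side (away from the robot at yaw 0), y left, z up. Pad middles at x +-64, y +-49 mm, tops 11 mm above the origin. A corner opposite a pressed one may rise by 8 mm until its own turn.
- dry_box: Grey open box under that lid, 160 x 130 x 60 mm, fixed to the bench; origin: middle of its underside on the bench, axes as the lid's. Its rim is 60 mm high. At the start the lid stands 8 mm proud (underside at 68, pad tops at 79 mm above the bench); fully seated its underside is on the rim at 60 mm, pad tops at 71 mm. The box keeps the lid from sliding.
- sealed_box: The other dry box, alike but with BLUE gasket and spots, its lid already down flat; fixed to the bench, 166 x 136 mm and 71 mm high over the pads. Origin: middle of its underside on the bench. Leave it alone.
- seat_front_left (a joint): How far the gasket in the front left corner of the orange-gasket box is pressed in, in m: 0 = not at all (lid proud), about 0.008 = lid corner down on the rim. It lies under the thumb pad at x, y = -64, +49 mm in the lid's axes. It gives way at about 6 N and stays where it was pressed, without springing back.
- seat_front_right (a joint): How far the gasket in the front right corner of the orange-gasket box is pressed in, in m: 0 = not at all (lid proud), about 0.008 = lid corner down on the rim. It lies under the thumb pad at x, y = -64, -49 mm in the lid's axes. It gives way at about 6 N and stays where it was pressed, without springing back.
- seat_back_left (a joint): How far the gasket in the back left corner of the orange-gasket box is pressed in, in m: 0 = not at all (lid proud), about 0.008 = lid corner down on the rim. It lies under the thumb pad at x, y = +64, +49 mm in the lid's axes. It gives way at about 6 N and stays where it was pressed, without springing back.
- seat_back_right (a joint): How far the gasket in the back right corner of the orange-gasket box is pressed in, in m: 0 = not at all (lid proud), about 0.008 = lid corner down on the rim. It lies under the thumb pad at x, y = +64, -49 mm in the lid's axes. It gives way at about 6 N and stays where it was pressed, without springing back.
Not all that is in view belongs to the job. There is more than one size of the dry_lid; the one meant has the size given above.

How it is judged:
By the outcome, as a careful person would: the job done as asked, in the order asked, and still so for the second after the job is handed in, with the robot touching nothing.
It also fails if it takes over 42 s, if anything falls off the work surface, if the arm or the gripper's body presses on something with over 40 N, if the wrist force passes 120 N, or if a joint passes its speed limit or range.

## Working session

There is one attempt and no reset: what is moved stays moved. The work goes in short steps, Python scripts to look and compute and a tool call to move; the robot and the scene stay as the last step left them, time stands still between calls to the robot, and variables do not carry over. Pictures are saved under pics/ and viewed, about 8 in all and at most 12, crops included, and the job is handed in when it is done.

Besides the shell and the picture viewer there is one more tool, called by a JSON object that holds its "fn" and its "kwargs". step_arm: Moves the arm, as the interface text tells. Its arguments: {"type":"object","properties":{"steps":{"type":"array"},"claw":{"type":"number"}},"required":["steps"]}

```bash
mkdir -p pics; python3 - <<'E'
from plant import *
import cv2,numpy as np
for n in ("top","scene"):
    im,d=grab_frame(n); cv2.imwrite(f"pics/{n}1.png",im[:,:,::-1]); np.savez(f"{n}1.npz",im=im,d=d)
    for l in("dry_lid","sealed_box","dry_box"): print(n,l,[(b['box'],round(b['p'],2)) for b in boxes_of(n,l)])
    print(camera_params(n))
s=state();print(s)
E
```

```text
top dry_lid [([245.8, 172.9, 65.0, 65.2], 0.84), ([137.5, 164.1, 81.0, 93.8], 0.56)]
top sealed_box [([337.7, 165.3, 76.6, 90.5], 0.93)]
top dry_box [([161.7, 172.9, 59.9, 87.0], 0.67)]
{'mtx': array([[459.69111581,   0.        , 279.91568988],
       [  0.        , 459.69111581, 217.46463905],
       [  0.        ,   0.        ,   1.        ]]), 'extrinsics': array([[-0.01624736, -0.98885166,  0.14801492,  0.40700722],
       [-0.99958326,  0.01959641,  0.02119624, -0.03307345],
       [-0.0238605 , -0.14760885, -0.98875796,  0.94968632],
       [ 0.        ,  0.        ,  0.        ,  1.        ]])}
scene dry_lid [([238.0, 206.1, 52.7, 36.3], 0.95), ([153.2, 221.3, 110.0, 78.3], 0.9)]
scene sealed_box [([280.6, 144.3, 90.3, 70.2], 0.8)]
scene dry_box [([157.2, 258.5, 107.8, 66.5], 0.82)]
{'mtx': array([[465.17639736,   0.        , 275.87563792],
       [  0.        , 465.17639736, 212.83054334],
       [  0.        ,   0.        ,   1.        ]]), 'extrinsics': array([[-0.78020574, -0.41755339,  0.46575547,  0.07570552],
       [-0.62552024,  0.51860238, -0.58290308,  0.5812382 ],
       [ 0.00185126, -0.74612381, -0.66580465,  0.73387034],
       [ 0.        ,  0.        ,  0.        ,  1.        ]])}
{'time': 0.4, 'joint_pos': array([-1.29496190e+00,  5.27990934e-02,  1.61308882e+00,  5.64563907e-06,
        1.47598152e+00, -1.18996852e-01]), 'joint_vel': array([ 0.00142358,  0.00023686, -0.00220116,  0.00041319,  0.00191675,
       -0.00166878]), 'joint_efforts': array([-4.52190197e-04, -3.93048012e+01, -3.69812357e+01, -9.40845916e-05,
        2.46553747e-03,  4.48900394e-06]), 'tool_pos': array([ 0.2403838 , -0.57681379,  0.20942916]), 'tool_rot': array([-1.38184767e-04,  9.80576781e-01,  1.96135560e-01, -8.03978301e-06]), 'contact_force': array([ 0.72250392, -0.11604858, -0.4046168 ]), 'ft_torque': array([ 0.02707146, -0.00864306,  0.03361981]), 'gripper_width': 0.9973586817743483}
```

View pics/top1.png

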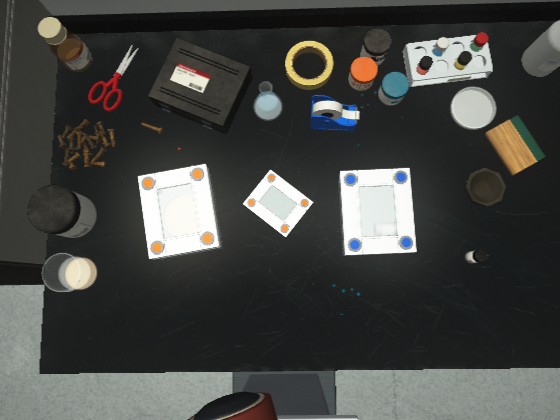

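View pics/scene1.png

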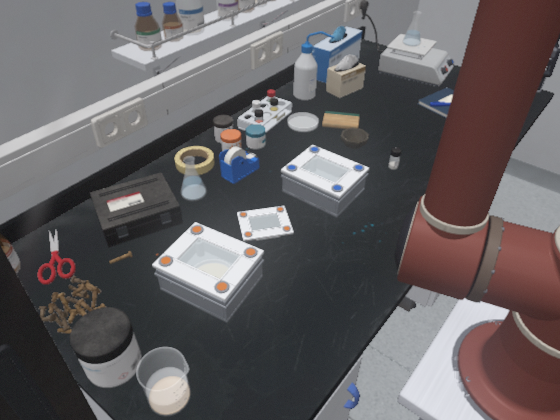

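Three candidates in the top view: the orange-spotted lid on a box at (178,211), a smaller orange-spotted lid flat on the bench at (278,203), and the blue-spotted box at (378,211). I'll measure the pads and confirm in one crop.

```bash
python3 - <<'E'
from plant import *
import cv2,numpy as np
def spots(n,roi):
    z=np.load(f"{n}1.npz");im,d=z['im'],z['d'];P=camera_params(n);K,E=P['mtx'],P['extrinsics']
    h=cv2.cvtColor(im,cv2.COLOR_RGB2HSV)
    m=cv2.inRange(h,(5,110,110),(22,255,255)); x,y,w,hh=roi
    k=np.zeros_like(m);k[y:y+hh,x:x+w]=m[y:y+hh,x:x+w]
    _,_,st,c=cv2.connectedComponentsWithStats(k); out=[]
    for s,(u,v) in list(zip(st,c))[1:]:
        if s[4]<15: continue
        ray=E[:3,:3]@np.linalg.inv(K)@[u,v,1]; o=E[:3,3]
        p=o+ray*(0.079-o[2])/ray[2]; dd=np.median(d[int(v)-2:int(v)+3,int(u)-2:int(u)+3]); q=o+ray*dd
        print(n,np.round([u,v]),s[4],'plane',p.round(4),'depth',q.round(4)); out.append(p)
    out=np.array(out); print(out.mean(0).round(4))
    print(np.linalg.norm(out[:,None]-out[None],axis=2).round(3))
spots("top",(130,155,95,110)); spots("scene",(150,215,118,80))
im=np.load("top1.npz")['im'][150:270,125:320]; cv2.imwrite("pics/crop.png",cv2.resize(im[:,:,::-1],None,fx=4,fy=4,interpolation=cv2.INTER_CUBIC))
E
```

```text
top [197. 174.] 65 plane [0.6267 0.1463 0.079 ] depth [0.6267 0.1463 0.079 ]
top [147. 183.] 65 plane [0.6111 0.2433 0.079 ] depth [0.6112 0.2434 0.0786]
top [207. 238.] 69 plane [0.5005 0.1255 0.079 ] depth [0.5004 0.1254 0.0795]
top [156. 247.] 69 plane [0.4848 0.2226 0.079 ] depth [0.4848 0.2227 0.0785]
[0.5558 0.1844 0.079 ]
[[0.    0.098 0.128 0.161]
 [0.098 0.    0.162 0.128]
 [0.128 0.162 0.    0.098]
 [0.161 0.128 0.098 0.   ]]
scene [196. 229.] 34 plane [0.6291 0.1478 0.079 ] depth [0.6281 0.1486 0.0803]
scene [250. 252.] 41 plane [0.5024 0.1268 0.079 ] depth [0.5016 0.1277 0.0802]
scene [165. 260.] 49 plane [0.6134 0.2445 0.079 ] depth [0.6125 0.2451 0.0801]
scene [222. 286.] 55 plane [0.4862 0.2233 0.079 ] depth [0.4847 0.2247 0.0815]
[0.5578 0.1856 0.079 ]
[[0.    0.128 0.098 0.162]
 [0.128 0.    0.162 0.098]
 [0.098 0.162 0.    0.129]
 [0.162 0.098 0.129 0.   ]]
```

View pics/crop.png

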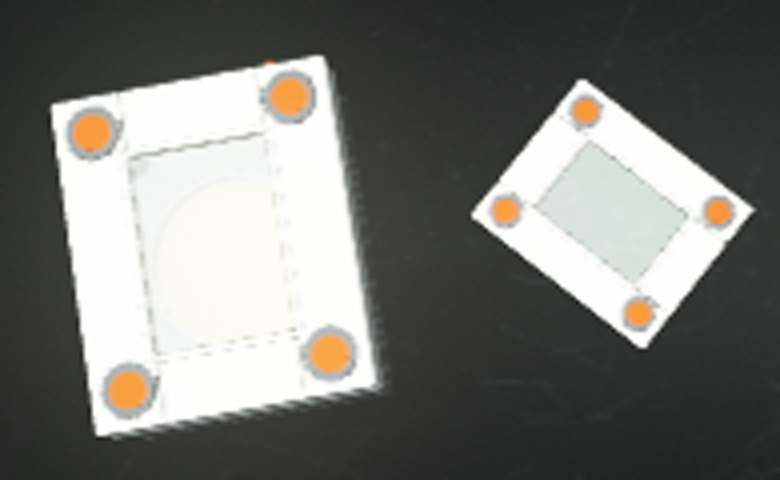

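The crop shows the larger lid with four pads spaced 128 × 98 mm at z ≈ 0.079, which matches the description. The bench lid is clearly smaller. The target is the left lid. I'll close the fingers and travel to the front right pad at (0.5015, 0.126).

{"fn": "step_arm", "kwargs": {"steps": [[32,-34,0,0],[32,-34,0,0],[32,-34,0,0],[32,-34,0,0],[32,-34,0,0],[32,-34,0,0],[32,-34,0,0],[32,-34,0,0]], "claw": 0}}

```text
time: 1.2
tool_pos: [0.3747, -0.2205, 0.2088]
tool_rot: [0.001, 0.982, 0.19, 0.001]
contact_force: [1.1, 0.4, -0.5]
gripper_width: 0.0
```

{"fn": "step_arm", "kwargs": {"steps": [[32,-34,0,0],[32,-34,0,0],[32,-34,0,0],[32,-34,0,0],[32,-34,0,0],[32,-34,0,0]]}}

```text
time: 1.8
tool_pos: [0.479, 0.052, 0.2113]
tool_rot: [0.003, 0.982, 0.19, 0.005]
contact_force: [0.2, -1.0, -0.8]
gripper_width: -0.002
```

{"fn": "step_arm", "kwargs": {"steps": [[24,-30,10,0],[20,-24,20,0],[3,-4,35,0],[0,0,30,0],[0,0,5,0],[0,0,0,0]]}}

```text
time: 2.4
tool_pos: [0.5058, 0.1335, 0.1119]
tool_rot: [0.003, 0.981, 0.195, 0.009]
contact_force: [0.3, -0.8, 0.6]
gripper_width: 0.0
```

```bash
cat > nav.py <<'E'
from plant import *
import numpy as np,sys
from scipy.spatial.transform import Rotation as R
T={'FR':(.5015,.126),'FL':(.4855,.223),'BL':(.612,.244),'BR':(.628,.147)}
s=state();w,x,y,z=s['tool_rot'];r=R.from_quat([x,y,z,w])
p=s['tool_pos']
for k,t in T.items(): print(k,(1e3*r.inv().apply([t[0]-p[0],t[1]-p[1],0])).round(1))
print(s['time'],p.round(4),s['contact_force'].round(1),'tilt',r.apply([0,0,1]).round(4))
E
python3 nav.py
```

```text
FR [-6.8  5.3 -0.1]
FL [ 15.6 -90.4  -0.6]
BL [140.5 -61.4   1.7]
BR [118.1  34.4   2.2]
2.4 [0.5058 0.1335 0.1119] [ 0.3 -0.8  0.6] tilt [ 0.0182 -0.0022 -0.9998]
```

{"fn": "step_arm", "kwargs": {"steps": [[-6,5,10,0],[-1,0,10,0],[0,0,5,0],[0,0,3,0],[0,0,0,0]]}}

```text
time: 2.9
tool_pos: [0.5045, 0.1242, 0.0868]
tool_rot: [0.003, 0.981, 0.194, 0.013]
contact_force: [0.4, -0.5, 0.3]
gripper_width: -0.001
```

```bash
python3 nav.py; python3 - <<'E'
from plant import *
import cv2
im,d=grab_frame("scene");cv2.imwrite("pics/s2.png",cv2.resize(im[150:330,120:360,::-1],None,fx=3,fy=3))
E
```

```text
FR [-2.1 -2.8 -0.1]
FL [ 20.1 -98.6  -0.7]
BL [145.  -69.9   2.6]
BR [122.9  25.9   3.2]
2.9 [0.5045 0.1242 0.0868] [ 0.4 -0.5  0.3] tilt [ 0.0263 -0.0017 -0.9997]
```

View pics/s2.png

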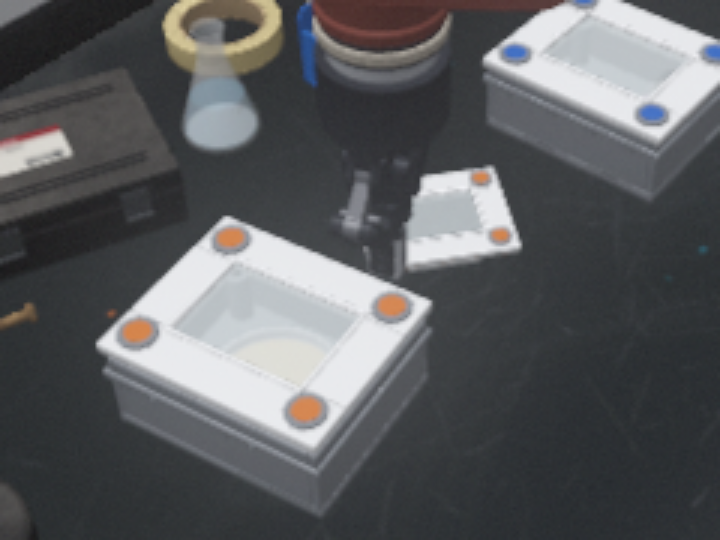

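The fingertips show at crop (385,275), about 6 px above where the TCP should project. I'll check this with depth before pressing.

```bash
python3 - <<'E'
from plant import *
import cv2,numpy as np
s=state();o=[]
for n,(u0,v0,w) in {"scene":(215,195,70),"top":(165,200,70)}.items():
    im,d=grab_frame(n);P=camera_params(n);K,E=P['mtx'],P['extrinsics']
    c=np.linalg.inv(E)@np.r_[s['tool_pos'],1];uv=(K@c[:3]/c[2])[:2];print(n,'TCP px',uv.round(1))
    o.append(cv2.resize(im[v0:v0+w,u0:u0+w,::-1],(390,390),interpolation=cv2.INTER_NEAREST))
    vv,uu=np.mgrid[:420,:560];X=np.stack([(uu-K[0,2])*d/K[0,0],(vv-K[1,2])*d/K[1,1],d],-1)@E[:3,:3].T+E[:3,3]
    if n=="scene":
        m=(np.hypot(X[...,0]-.5045,X[...,1]-.124)<.05)&(X[...,2]>.084)&(X[...,2]<.13)&(d>0)
        q=X[m];print(len(q))
        for a in np.arange(.084,.13,.006):
            k=q[(q[:,2]>=a)&(q[:,2]<a+.006)]
            if len(k):print(a.round(3),len(k),k.min(0).round(3),k.max(0).round(3))
im,d=grab_frame("wrist");o.append(cv2.resize(im[:,:,::-1],(520,390)))
cv2.imwrite("pics/z.png",cv2.resize(np.hstack([o[0],o[2]]),(800,343)))
E
```

```text
scene TCP px [249.9 247.3]
69
0.108 5 [0.496 0.129 0.11 ] [0.513 0.136 0.114]
0.114 18 [0.493 0.119 0.114] [0.513 0.138 0.12 ]
0.12 29 [0.493 0.12  0.12 ] [0.513 0.141 0.126]
0.126 17 [0.492 0.121 0.126] [0.513 0.141 0.13 ]
top TCP px [206.9 235.3]
```

View pics/z.png

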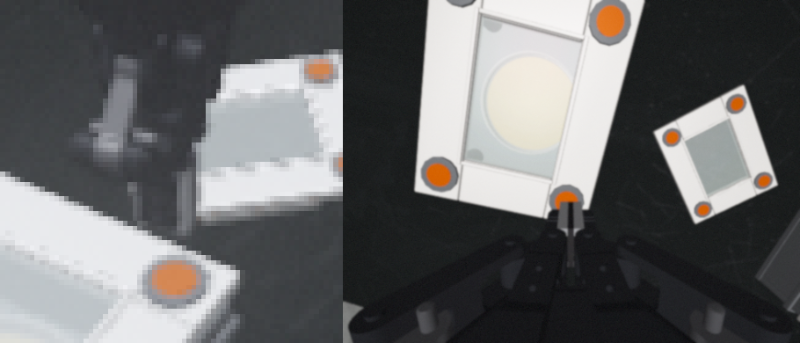

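Depth puts the fingertips about 20 mm higher than the TCP reading, while sideways they line up with the pad. I'll descend gently, relying on the force reading.

{"fn": "step_arm", "kwargs": {"steps": [[-2,-2,4,0],[0,0,4,0],[0,0,3,0],[0,0,0,0]]}}

```text
time: 3.5
tool_pos: [0.5026, 0.1259, 0.0759]
tool_rot: [0.003, 0.981, 0.195, 0.014]
contact_force: [0.6, 0.0, 0.0]
gripper_width: 0.001
```

```bash
python3 nav.py
```

```text
FR [-1.  -0.5 -0. ]
FL [ 21.2 -96.3  -0.6]
BL [146.1 -67.4   2.9]
BR [123.9  28.3   3.5]
3.5 [0.5026 0.1259 0.0759] [0.6 0.  0. ] tilt [ 0.0282 -0.0014 -0.9996]
```

No contact at TCP z = 0.076, so the tips really are higher. Continuing down.

{"fn": "step_arm", "kwargs": {"steps": [[0,0,4,0],[0,0,4,0],[0,0,4,0],[0,0,2,0]]}}

```text
time: 3.9
tool_pos: [0.5032, 0.1259, 0.0608]
tool_rot: [0.003, 0.981, 0.195, 0.014]
contact_force: [-0.9, -0.4, 0.1]
gripper_width: -0.0
```

{"fn": "step_arm", "kwargs": {"steps": [[0,0,2,0],[0,0,2,0],[0,0,2,0]]}}

```text
time: 4.2
tool_pos: [0.5031, 0.1257, 0.0554]
tool_rot: [0.004, 0.981, 0.195, 0.013]
contact_force: [-4.6, -1.3, 7.6]
gripper_width: -0.006
```

{"fn": "step_arm", "kwargs": {"steps": [[0,0,2,0],[0,0,2,0]]}}

```text
time: 4.4
tool_pos: [0.503, 0.1254, 0.0534]
tool_rot: [0.004, 0.981, 0.195, 0.012]
contact_force: [-5.6, -1.3, 8.2]
gripper_width: 0.001
```

{"fn": "step_arm", "kwargs": {"steps": [[0,0,2,0],[0,0,2,0],[0,0,2,0]]}}

```text
time: 4.7
tool_pos: [0.5031, 0.1251, 0.0512]
tool_rot: [0.004, 0.981, 0.195, 0.01]
contact_force: [-8.1, -0.5, 13.3]
gripper_width: -0.0
```

```bash
python3 nav.py; cat > look.py <<'E'
from plant import *
import cv2,numpy as np,sys
im,d=grab_frame("scene");w,_=grab_frame("wrist")
a=cv2.resize(im[190:310,140:300,::-1],(480,360),interpolation=cv2.INTER_CUBIC);b=cv2.resize(w[150:330,180:320,::-1],(280,360))
cv2.imwrite(f"pics/{sys.argv[1]}.png",np.hstack([a,b]))
E
python3 look.py p1
```

```text
FR [-1.1 -1.4 -0. ]
FL [ 21.2 -97.1  -0.8]
BL [146.1 -68.2   1.8]
BR [123.8  27.6   2.6]
4.7 [0.5031 0.1251 0.0512] [-8.1 -0.5 13.3] tilt [ 0.0214 -0.0044 -0.9998]
```

View pics/p1.png

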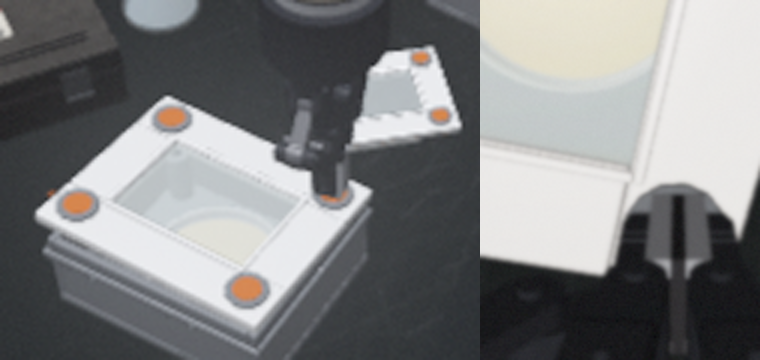

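The fingertips rest squarely on the FR pad (left panel, about (332,190)) and the corner is down. I'll press a little harder to confirm it has hit the hard stop.

{"fn": "step_arm", "kwargs": {"steps": [[0,0,3,0],[0,0,4,0],[0,0,4,0]]}}

```text
time: 5.1
tool_pos: [0.5035, 0.1251, 0.0509]
tool_rot: [0.004, 0.981, 0.196, 0.007]
contact_force: [-13.3, -2.5, 24.4]
gripper_width: -0.002
```

{"fn": "step_arm", "kwargs": {"steps": [[0,0,4,0],[0,0,5,0]]}}

```text
time: 5.3
tool_pos: [0.5046, 0.125, 0.0507]
tool_rot: [0.005, 0.981, 0.196, 0.005]
contact_force: [-15.5, -2.5, 29.6]
gripper_width: 0.0
```

Hard stop at TCP z ≈ 0.051, so FR is home. Next is FL.

{"fn": "step_arm", "kwargs": {"steps": [[0,0,-25,0],[0,0,-10,0],[6,-32,0,0],[7,-32,0,0],[6,-30,0,0],[0,0,0,0]]}}

```text
time: 5.9
tool_pos: [0.4872, 0.2216, 0.0876]
tool_rot: [0.005, 0.981, 0.194, 0.008]
contact_force: [0.9, -0.6, -0.2]
gripper_width: 0.001
```

```bash
python3 nav.py
```

```text
FR [-23.2  93.8   0.9]
FL [-1. -2. -0.]
BL [123.9  26.9   2.1]
BR [101.7 122.6   3. ]
5.9 [0.4872 0.2216 0.0876] [ 0.9 -0.6 -0.2] tilt [ 0.018  -0.0067 -0.9998]
```

{"fn": "step_arm", "kwargs": {"steps": [[-1,-2,10,0],[0,0,10,0],[0,0,6,0],[0,0,2,0],[0,0,3,0],[0,0,3,0],[0,0,3,0]]}}

```text
time: 6.6
tool_pos: [0.4854, 0.222, 0.0501]
tool_rot: [0.003, 0.981, 0.192, 0.005]
contact_force: [-13.1, -1.7, 26.7]
gripper_width: 0.001
```

{"fn": "step_arm", "kwargs": {"steps": [[0,0,3,0],[0,0,3,0],[0,0,3,0],[0,0,4,0]]}}

```text
time: 7.0
tool_pos: [0.4852, 0.222, 0.05]
tool_rot: [0.002, 0.982, 0.191, 0.001]
contact_force: [-14.6, -2.4, 26.4]
gripper_width: 0.002
```

FL is home too (hard stop at 0.050, 26 N). Next is BL.

{"fn": "step_arm", "kwargs": {"steps": [[0,0,-25,0],[0,0,-20,0],[32,8,0,0],[32,7,0,0],[32,7,0,0],[27,6,0,0],[0,0,0,0]]}}

```text
time: 7.7
tool_pos: [0.6151, 0.2379, 0.0973]
tool_rot: [0.003, 0.982, 0.189, 0.002]
contact_force: [-0.3, -0.3, -0.9]
gripper_width: 0.001
```

```bash
python3 nav.py
```

```text
FR [-1.47e+02  6.17e+01  1.00e-01]
FL [-125.9  -34.3   -0.5]
BL [-0.7 -6.8 -0. ]
BR [-21.8  89.2   0.6]
7.7 [0.6151 0.2379 0.0973] [-0.3 -0.3 -0.9] tilt [ 0.0045 -0.0059 -1.    ]
```

{"fn": "step_arm", "kwargs": {"steps": [[-1,-6,10,0],[0,-1,10,0],[0,0,8,0],[0,0,3,0],[0,0,3,0],[0,0,3,0],[0,0,3,0],[0,0,3,0]]}}

```text
time: 8.5
tool_pos: [0.6077, 0.2431, 0.0517]
tool_rot: [0.004, 0.982, 0.189, -0.0]
contact_force: [-3.3, -0.3, 7.1]
gripper_width: 0.003
```

{"fn": "step_arm", "kwargs": {"steps": [[0,0,3,0],[0,0,3,0],[0,0,3,0],[0,0,4,0]]}}

```text
time: 8.9
tool_pos: [0.6088, 0.2434, 0.0502]
tool_rot: [0.004, 0.982, 0.189, -0.0]
contact_force: [-9.0, -2.3, 19.4]
gripper_width: 0.004
```

{"fn": "step_arm", "kwargs": {"steps": [[2,0,5,0],[2,0,5,0],[0,0,5,0]]}}

```text
time: 9.2
tool_pos: [0.6117, 0.2445, 0.05]
tool_rot: [0.005, 0.982, 0.189, -0.004]
contact_force: [-13.2, -4.2, 21.2]
gripper_width: -0.002
```

{"fn": "step_arm", "kwargs": {"steps": [[0,0,-25,0],[0,0,-22,0],[-7,32,0,0],[-7,32,0,0],[-5,28,0,0],[0,0,0,0]]}}

```text
time: 9.8
tool_pos: [0.6308, 0.1513, 0.1047]
tool_rot: [0.006, 0.982, 0.191, 0.0]
contact_force: [-0.2, 1.2, -0.4]
gripper_width: -0.006
```

```bash
python3 nav.py
```

```text
FR [-129.4  -25.1   -0. ]
FL [-107.8 -121.    -1.2]
BL [ 17.3 -93.   -1.1]
BR [-4.2  2.9  0. ]
9.8 [0.6308 0.1513 0.1047] [-0.2  1.2 -0.4] tilt [ 0.0023 -0.0113 -0.9999]
```

{"fn": "step_arm", "kwargs": {"steps": [[-4,3,10,0],[0,0,10,0],[0,0,10,0],[0,0,6,0],[0,0,3,0],[0,0,3,0],[0,0,3,0],[0,0,3,0]]}}

```text
time: 10.6
tool_pos: [0.6265, 0.1486, 0.0522]
tool_rot: [0.006, 0.981, 0.193, -0.001]
contact_force: [-3.5, -1.7, 3.9]
gripper_width: 0.005
```

{"fn": "step_arm", "kwargs": {"steps": [[1,0,3,0],[1,0,3,0],[0,0,4,0],[0,0,5,0]]}}

```text
time: 11.0
tool_pos: [0.6281, 0.1489, 0.0493]
tool_rot: [0.006, 0.981, 0.193, -0.005]
contact_force: [-16.4, -3.0, 28.2]
gripper_width: -0.001
```

```bash
python3 nav.py
```

```text
FR [-125.8  -26.8    1.2]
FL [-1.039e+02 -1.226e+02 -1.000e-01]
BL [ 21.1 -94.1  -1.2]
BR [-0.8  1.7  0. ]
11.0 [0.6281 0.1489 0.0493] [-16.4  -3.   28.2] tilt [-0.0069 -0.0143 -0.9999]
```

All four corners have been pressed. I'll back off and check the pad heights.

{"fn": "step_arm", "kwargs": {"steps": [[0,0,-25,0],[0,0,-40,0],[0,20,-40,0],[-20,45,0,0],[-20,45,0,0],[-20,45,0,0],[-20,45,0,0],[-20,45,0,0]]}}

```text
time: 11.8
tool_pos: [0.6346, -0.1139, 0.1648]
tool_rot: [0.006, 0.98, 0.199, 0.003]
contact_force: [0.5, 0.9, 0.7]
gripper_width: -0.004
```

```bash
python3 - <<'E'
from plant import *
import cv2,numpy as np
s=state();print(s['time'],s['tool_pos'].round(3))
T={'FR':(.5015,.126),'FL':(.4855,.223),'BL':(.612,.244),'BR':(.628,.147)}
for n in("top","scene"):
    old=np.load(f"{n}1.npz")['d'];P=camera_params(n);K,E=P['mtx'],P['extrinsics']
    ims=[];D=[]
    for i in range(4): im,d=grab_frame(n);D.append(d)
    d=np.median(D,0)
    def X(d):
        vv,uu=np.mgrid[:420,:560];return np.stack([(uu-K[0,2])*d/K[0,0],(vv-K[1,2])*d/K[1,1],d],-1)@E[:3,:3].T+E[:3,3]
    for k,t in T.items():
        r=[]
        for q in(X(old),X(d)):
            m=(np.hypot(q[...,0]-t[0],q[...,1]-t[1])<.008)&(q[...,2]>.05)&(q[...,2]<.1);r.append(np.median(q[m][:,2]).round(4) if m.any() else None)
        print(n,k,r)
    if n=="scene":cv2.imwrite("pics/end.png",cv2.resize(im[190:340,130:390,::-1],(780,450),interpolation=cv2.INTER_CUBIC))
E
```

```text
11.8 [ 0.635 -0.114  0.165]
top FR [np.float64(0.0793), np.float64(0.0719)]
top FL [np.float64(0.0788), np.float64(0.0728)]
top BL [np.float64(0.0789), np.float64(0.0716)]
top BR [np.float64(0.079), np.float64(0.0712)]
scene FR [np.float64(0.0812), np.float64(0.074)]
scene FL [np.float64(0.0813), np.float64(0.0746)]
scene BL [np.float64(0.0814), np.float64(0.0739)]
scene BR [np.float64(0.0816), np.float64(0.0735)]
```

View pics/end.png

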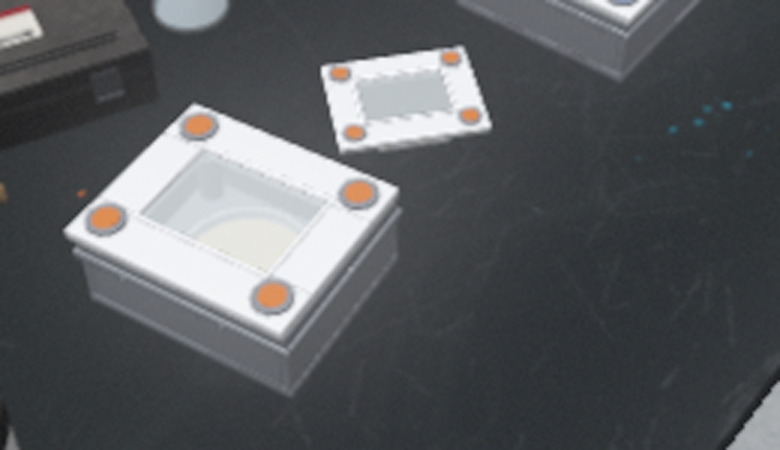

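The lid is nearly flat, but FL reads about 1 mm higher than the rest. It dropped 6–6.7 mm against 7.2–8 mm for the others, probably lifted slightly when BR went down. I'll press FL again.

{"fn": "step_arm", "kwargs": {"steps": [[0,-46,0,0],[0,-46,0,0],[0,-46,0,0],[0,-46,0,0],[0,-46,0,0],[0,-46,0,0],[0,-46,0,0],[0,-10,0,0]]}}

```text
time: 13.0
tool_pos: [0.4968, 0.2142, 0.1601]
tool_rot: [0.005, 0.979, 0.206, 0.004]
contact_force: [0.2, -0.2, -0.5]
gripper_width: -0.001
```

```bash
python3 nav.py
```

```text
FR [-31.3  82.6   0.7]
FL [ -6.8 -12.6  -0.2]
BL [117.4  19.1   0.9]
BR [ 93.  114.3   1.9]
13.0 [0.4968 0.2142 0.1601] [ 0.2 -0.2 -0.5] tilt [ 0.0102 -0.0076 -0.9999]
```

{"fn": "step_arm", "kwargs": {"steps": [[-6,-12,20,0],[0,0,30,0],[0,0,25,0],[0,0,0,0]]}}

```text
time: 13.4
tool_pos: [0.4856, 0.229, 0.0851]
tool_rot: [0.005, 0.977, 0.212, 0.007]
contact_force: [0.2, 0.3, -0.7]
gripper_width: -0.001
```

```bash
python3 nav.py
```

```text
FR [-28.3 100.3   0.9]
FL [-2.6  5.4  0. ]
BL [121.2  38.7   1.9]
BR [ 95.5 133.6   2.8]
13.4 [0.4856 0.229  0.0851] [ 0.2  0.3 -0.7] tilt [ 0.016  -0.0061 -0.9999]
```

{"fn": "step_arm", "kwargs": {"steps": [[-2,5,10,0],[0,0,10,0],[0,0,6,0],[0,0,3,0],[0,0,3,0],[0,0,3,0]]}}

```text
time: 14.0
tool_pos: [0.4899, 0.2238, 0.0523]
tool_rot: [0.005, 0.977, 0.212, 0.011]
contact_force: [-0.2, -0.0, 0.8]
gripper_width: -0.004
```

{"fn": "step_arm", "kwargs": {"steps": [[0,0,4,0],[0,0,5,0],[0,0,5,0]]}}

```text
time: 14.3
tool_pos: [0.4903, 0.2239, 0.0493]
tool_rot: [0.005, 0.977, 0.213, 0.007]
contact_force: [-18.1, -6.5, 32.5]
gripper_width: 0.004
```

{"fn": "step_arm", "kwargs": {"steps": [[0,0,-25,0],[-6,26,-10,0],[-8,32,0,0],[-8,32,0,0],[0,0,0,0]]}}

```text
time: 14.8
tool_pos: [0.5103, 0.1319, 0.091]
tool_rot: [0.006, 0.977, 0.214, 0.011]
contact_force: [0.9, 0.6, 0.5]
gripper_width: -0.001
```

```bash
python3 nav.py
```

```text
FR [-10.4   1.6  -0.2]
FL [ 15.7 -93.1  -1.2]
BL [139.3 -59.2   1.6]
BR [113.2  35.6   2.6]
14.8 [0.5103 0.1319 0.091 ] [0.9 0.6 0.5] tilt [ 0.0231 -0.0065 -0.9997]
```

FR gets a second press too.

{"fn": "step_arm", "kwargs": {"steps": [[-9,1,10,0],[-1,0,10,0],[0,0,12,0],[0,0,3,0],[0,0,3,0]]}}

```text
time: 15.3
tool_pos: [0.5009, 0.1279, 0.0492]
tool_rot: [0.005, 0.976, 0.215, 0.01]
contact_force: [-8.4, -4.1, 33.7]
gripper_width: -0.003
```

{"fn": "step_arm", "kwargs": {"steps": [[0,0,4,0],[0,0,5,0],[0,0,5,0]]}}

```text
time: 15.6
tool_pos: [0.5008, 0.1278, 0.0492]
tool_rot: [0.007, 0.976, 0.217, 0.003]
contact_force: [-19.1, -4.0, 31.6]
gripper_width: 0.001
```

{"fn": "step_arm", "kwargs": {"steps": [[0,0,-25,0],[0,0,-40,0],[0,20,-40,0],[0,46,0,0],[0,46,0,0],[0,46,0,0],[0,46,0,0],[0,0,0,0]]}}

```text
time: 16.4
tool_pos: [0.5927, -0.0571, 0.1647]
tool_rot: [0.008, 0.975, 0.223, 0.006]
contact_force: [0.1, 0.2, -0.7]
gripper_width: -0.003
```

```bash
cat > chk.py <<'E'
from plant import *
import cv2,numpy as np
s=state();print(s['time'],s['tool_pos'].round(3))
T={'FR':(.5015,.126),'FL':(.4855,.223),'BL':(.612,.244),'BR':(.628,.147)}
for n in("top","scene"):
    P=camera_params(n);K,E=P['mtx'],P['extrinsics']
    d=np.median([grab_frame(n)[1] for i in range(8)],0)
    vv,uu=np.mgrid[:420,:560];q=np.stack([(uu-K[0,2])*d/K[0,0],(vv-K[1,2])*d/K[1,1],d],-1)@E[:3,:3].T+E[:3,3]
    for k,t in T.items():
        m=(np.hypot(q[...,0]-t[0],q[...,1]-t[1])<.01)&(q[...,2]>.05)&(q[...,2]<.1);print(n,k,m.sum(),q[m][:,2].mean().round(4))
    # plane fit of lid frame: height at the pad places
    u=np.array([.987,.163]);v=np.array([-.163,.987]);c=np.array([.5568,.185])
    a=(q[...,:2]-c)@u;b=(q[...,:2]-c)@v
    m=(abs(a)<.078)&(abs(b)<.062)&((abs(a)>.055)|(abs(b)>.045))&(abs(q[...,2]-.068)<.008)
    m&=np.hypot(abs(a)-.064,abs(b)-.049)>.017
    A=np.c_[a[m],b[m],np.ones(m.sum())];x=np.linalg.lstsq(A,q[m][:,2],rcond=None)[0]
    print('frame plane',m.sum(),'mid z',x[2].round(4),'rise over pads mm',(x[0]*128).round(4)*1e3,(x[1]*98).round(4)*1e3) if 0 else print('frame mid z',x[2].round(4),'rise mm x',(x[0]*128).round(2),'y',(x[1]*98).round(2))
E
python3 chk.py
```

```text
16.4 [ 0.593 -0.057  0.165]
top FR 85 0.0712
top FL 84 0.0713
top BL 79 0.0716
top BR 77 0.0716
frame mid z 0.0681 rise mm x 0.42 y 0.29
scene FR 62 0.073
scene FL 77 0.0733
scene BL 65 0.0738
scene BR 54 0.0734
frame mid z 0.0703 rise mm x 0.53 y 0.29
```

FL is now down. The back edge may still be about 0.4 mm high, so I'll press BR and BL again, firmly.

{"fn": "step_arm", "kwargs": {"steps": [[40,-26,0,0],[25,-40,10,0],[15,-44,20,0],[10,-44,20,0],[9,-20,20,0],[0,0,0,0]]}}

```text
time: 17.8
tool_pos: [0.6078, 0.1507, 0.0917]
tool_rot: [0.009, 0.975, 0.222, 0.009]
contact_force: [-0.8, 0.2, -0.0]
gripper_width: -0.001
```

```bash
python3 nav.py
```

```text
FR [-106.5  -23.9   -1.9]
FL [ -78.9 -118.2   -3.5]
BL [ 44.2 -82.3  -1.1]
BR [16.6 12.   0.5]
17.8 [0.6078 0.1507 0.0917] [-0.8  0.2 -0. ] tilt [ 0.0206 -0.0131 -0.9997]
```

{"fn": "step_arm", "kwargs": {"steps": [[16,11,5,0],[1,1,10,0],[0,0,12,0],[0,0,4,0]]}}

```text
time: 18.2
tool_pos: [0.6302, 0.1455, 0.0615]
tool_rot: [0.009, 0.975, 0.222, 0.009]
contact_force: [-0.6, -0.3, 0.2]
gripper_width: 0.001
```

```bash
python3 nav.py
```

```text
FR [-124.4  -38.2   -2.6]
FL [ -96.8 -132.6   -4.3]
BL [ 26.3 -96.7  -1.8]
BR [-1.3 -2.3 -0.1]
18.2 [0.6302 0.1455 0.0615] [-0.6 -0.3  0.2] tilt [ 0.0224 -0.0139 -0.9997]
```

{"fn": "step_arm", "kwargs": {"steps": [[-1,-2,5,0],[0,0,4,0],[0,0,4,0],[0,0,5,0],[0,0,5,0],[0,0,5,0]]}}

```text
time: 18.8
tool_pos: [0.6285, 0.1456, 0.0493]
tool_rot: [0.009, 0.975, 0.222, 0.006]
contact_force: [-14.4, -1.8, 22.3]
gripper_width: 0.001
```

{"fn": "step_arm", "kwargs": {"steps": [[0,0,-25,0],[0,0,-5,0],[8,-32,0,0],[8,-32,0,0],[8,-28,0,0],[0,0,0,0]]}}

```text
time: 19.4
tool_pos: [0.6106, 0.2412, 0.0807]
tool_rot: [0.01, 0.975, 0.22, 0.009]
contact_force: [0.7, -0.8, -0.4]
gripper_width: 0.003
```

```bash
python3 nav.py
```

```text
FR [-148.1   57.1   -0.7]
FL [-120.8  -37.3   -2.5]
BL [ 2.4 -1.9 -0. ]
BR [-24.8  92.5   1.8]
19.4 [0.6106 0.2412 0.0807] [ 0.7 -0.8 -0.4] tilt [ 0.0217 -0.0147 -0.9997]
```

{"fn": "step_arm", "kwargs": {"steps": [[2,-2,10,0],[0,0,12,0],[0,0,5,0],[0,0,4,0],[0,0,5,0],[0,0,5,0],[0,0,6,0],[0,0,6,0]]}}

```text
time: 20.2
tool_pos: [0.6122, 0.2427, 0.0492]
tool_rot: [0.007, 0.976, 0.218, 0.002]
contact_force: [-17.3, -2.7, 29.6]
gripper_width: -0.007
```

{"fn": "step_arm", "kwargs": {"steps": [[0,0,-25,0],[0,0,-40,0],[0,20,-40,0],[0,46,0,0],[0,46,0,0],[0,46,0,0],[0,46,0,0],[0,46,0,0]]}}

```text
time: 21.0
tool_pos: [0.7198, 0.0089, 0.1615]
tool_rot: [0.007, 0.976, 0.219, 0.003]
contact_force: [0.3, 1.0, -0.1]
gripper_width: -0.001
```

{"fn": "step_arm", "kwargs": {"steps": [[0,40,0,0],[0,0,0,0]]}}

```text
time: 21.2
tool_pos: [0.7384, -0.0371, 0.1605]
tool_rot: [0.008, 0.977, 0.215, 0.002]
contact_force: [-0.1, 0.1, -0.3]
gripper_width: -0.001
```

```bash
python3 chk.py
```

```text
21.2 [ 0.738 -0.037  0.16 ]
top FR 0 nan
top FL 85 0.0711
top BL 79 0.071
top BR 50 0.0713
frame mid z 0.0679 rise mm x -0.04 y -0.17
scene FR 60 0.073
scene FL 75 0.0731
scene BL 65 0.0732
scene BR 53 0.0733
frame mid z 0.07 rise mm x 0.19 y -0.04chk.py:10: RuntimeWarning: Mean of empty slice.
  m=(np.hypot(q[...,0]-t[0],q[...,1]-t[1])<.01)&(q[...,2]>.05)&(q[...,2]<.1);print(n,k,m.sum(),q[m][:,2].mean().round(4))
  ret = ret.dtype.type(ret / rcount)
```

The lid is flat, with all four pads level at about 71 mm, so I'm handing in.

```bash
python3 -c "from plant import *;print(job_done())"
```

```text
the job is handed in; nothing more can be done
None
```

The lid of the orange-gasket dry box is pressed down at all four corners and sits flat. I handed the job in at about 22 s of the 42 s allowed.

**What I did:** I pressed the pads with the shut fingertips in the order front right, front left, back left, back right. Each went down to a hard stop at 21–30 N. A check then showed front left about 1 mm high, so I pressed all four again (front left, front right, back right, back left). In that round every corner stopped at the same level, within 0.2 mm. I did not touch the blue-gasket box or the small loose lid.

**Last checks:**
- **Top camera:** front left, back left and back right read 71.0–71.3 mm, where fully seated is 71. The arm hid front right in that view; the view before it read 71.2 mm.
- **Scene camera:** all four pads read 73.0–73.3 mm. This camera read about 2 mm high from the start (81 mm instead of 79), so this agrees with the top camera.
- **Arm:** it stood clear of everything at hand-in, at a height of 0.16 m.

**What disagreed:** the fingertips were about 20 mm higher than the reported tool position suggested. I therefore found contact by force rather than by position.

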